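# Run a specimen carrier in to its limit switch and press the specimen

## Task

Push the specimen carrier along its guide until the cam on its side has swung the roller arm of the limit switch over and tripped it, stopping with the roller on the middle of the cam's flat, so that the specimen is under the pad; the carrier, not the gripper, must move the arm. Then wind the press down with its crank (clockwise from above) until the pad just meets the specimen, add a quarter of a turn more, and let go. Leave the other things on the bench where they are.

Things in the scene. Friction and masses are not known exactly. Their poses are not given: they have to be found in the camera images.
- press: Small two-post bench press for levelling specimens, fixed; grey base plate 210 x 380 mm, 12 mm thick. Origin: underside of the plate, straight under the vertical screw axis; z up. The carrier slides along the press's +y axis on the plate's top (12 mm above the bench) between two rails 8 mm high and 63 mm apart.
- bridge (a point): On the screw axis, top face of the white bridge (140 mm above the bench). The bridge is 175 mm along x of the press, 44 mm along y, 26 mm thick, on two steel posts 16 mm thick at x = +-70 mm (caps to 146 mm). The crank turns above it about the screw axis: arm at 163 to 171 mm, hub top at 173 mm above the bench.
- carrier: Loose aluminium carrier (about 0.4 kg) in the guide, 60 mm wide, 16 mm thick, from y = -120 to +85 mm in its own frame; axes parallel to the press's. Origin: its underside, straight under the specimen. Home: origin under the screw axis, within 12 mm along y. It starts 65 to 100 mm short (-y). Pushing takes 2 to 3 N, some newtons more while the roller climbs the cam; it stays where left.
- cam (a point): Middle of the flat of the dark steel cam on the carrier's +x side; the flat is 30 mm long along y, with a sloping lead-in ahead of it. The roller is on this point when the carrier is home; pushed over 15 mm too far, the roller drops off behind, the switch resets, and the carrier cannot simply be drawn back.
- carrier_tab (a point): Middle of the rear face of the upright tab at the carrier's rear end (y = -120 mm of the carrier): push here towards +y of the press. The tab is 50 mm wide along x, 8 mm thick, and reaches from 28 to 72 mm above the bench; this point is 57 mm above it. With the carrier home it is 120 mm short of the screw axis.
- puck_top (a point): Centre of the top of the specimen, a loose black resin puck, 30 mm across and 22 mm high, standing in a low ring on the carrier; its top is 50 mm above the bench. It must stay there, upright.
- switch: Limit switch, a grey block 32 x 38 x 23 mm fixed to the press's base plate beside the guide (+x side). Origin: 12 mm above the bench on the vertical pivot axis of its roller arm.
- roller (a point): Centre of the white roller, 16 mm across and 13 mm high, at the end of the 45 mm switch arm, 30 mm above the bench. The arm points to the guide and swings to +y of the press when the cam pushes the roller aside. Do not touch it with the robot.
- lever_arm (a joint): Angle of the switch arm: 0 at rest, grows as it is swung over; the switch trips at 0.36 rad, and the arm stands at about 0.45 rad with the roller on the flat of the cam. It springs back.
- crank (a joint): Crank angle, growing clockwise seen from above; one turn (6.28) lowers the pad 8 mm. At 0 the arm points to +x of the press and the pad is 10 mm above the specimen's top level; it starts at 0 to 2.5 rad. The pad meets the specimen at 1.25 turns (7.85 rad, arm towards -y of the press); a quarter turn more is 9.42 rad (arm towards -x). It stays where left; 1.5 to 2 N at the handle turns it.
- crank_grip (a point): Centre of the crank's handle, an upright black freely spinning cylinder 16 mm across and 50 mm high, 45 mm from the screw axis, always at the same height; this point is 200 mm above the bench, the handle reaches from 175 to 225 mm. As it spins freely, it can be carried round a circle with the gripper's direction unchanged.
- pad (a joint): Spring travel of the black pad (26 mm across) under the press ram: 0 while free, grows as the pad is pushed up against the ram by the specimen; 0.002 m (about 10 N) a quarter turn after contact. More than 0.0045 m crushes the specimen.
- rack: Bystander: loose white tube rack with capped tubes, 70 x 200 mm, 91 mm high; origin under its centre.
- bottle: Bystander: loose amber bottle, 48 mm across, 110 mm high; origin under its centre.
- tray: Bystander: loose open grey tray with partitions, 100 x 140 x 30 mm; origin under its centre.
Mind the look-alikes: they are no part of the job. Leave any green look-alike of the carrier alone.

How it is judged:
By the outcome, as a careful person would: the job done as asked, in the order asked, and still so for the second after the job is handed in, with the robot touching nothing.
It also fails if it takes over 72 s, if anything falls off the work surface, if the arm or the gripper's body presses on something with over 40 N, if the wrist force passes 120 N, or if a joint passes its speed limit or range.

## Robot

A 6-joint arm with a two-finger parallel gripper is mounted at the origin on the work surface. World frame = base frame: x ahead of the robot, y to its left, z up, the work surface at z = 0. Lengths are in m, angles in rad, forces in N, time in s.
With the tool pointing down it reaches from about 0.25 to 0.725 m from the base axis. Payload 4 kg.
Tool frame: the origin (TCP) lies on the centre line of the jaws, within the pads' length; the fingertips stand 17 mm ahead of it and the grasp point (between the pads) lies 2 mm behind it; z points along the fingers, x is the direction in which the jaws open and shut, and the axes are right-handed (so a half turn about z gives the same grasp; the last joint's range is limited). The gripper opens to 85 mm and grips with 20 to 120 N. Pads are 22 mm wide; open, the fingers measure 114 mm over their backs; the gripper's body (76 mm by 85 mm) begins 54 mm behind the grasp point. The pads swing forward as they close: fully open they stand 13 mm farther back than shut.
Start: joints at [-1.12, 0.241, 0.005, 1.335, 0, 1.571], TCP at [0.218, -0.45, 0.248] pointing down, gripper open.
Joint ranges: [-2.72, 2.72], [-1.05, 1.87], [-1.09, 1.28], [-1.99, 2.15], [-1.42, 1.44], [-3.14, 3.14]. Speed limits (rad/s): [2.79, 2.79, 3.14, 3.14, 3.14, 3.14].

## Interface

Orientations are given as a unit quaternion [x, y, z, w].
In Python, from workcell import bot gives the robot as it stands.
- The arm moves only by the tool jog_arm, never from a script. Its arguments are lists of equal length, an entry for each row: "jaw": the closure, from 0 (fully open) to 1 (shut); "linear": the shift along the tool's x, y, z in m, a list of three; "delta_rot": the turn, a rotation vector about the tool's x, y, z in degrees, a list of three. A call has exactly 8 rows; each row is the pose to reach, as a shift and turn from the pose commanded when the call began, along the tool's axes at that moment; what a row does not reach only later rows make up. A row lasts 1/12 s, in which the tool goes at most 41.7 mm and 7.16 degrees, less where a joint would pass 70% of its speed; a pose out of reach is approached as far as the arm can. A call with a gripper value outside its range is refused whole. The fingers move at their own pace and stop on an object; the grip force is fixed at half the most. Time passes only in rows, so rows that repeat a pose let the fingers close, or fill a call up. It gives the time, the measured TCP pose, the force and the opening at its end, in the units of the state.
- bot.get_obs(): the state, without advancing time (a new reading comes with each control period).
- bot.camera(name): name is "side" or "top" or "wrist"; returns (picture, depth): 400x640x3 uint8, red, green, blue; 400x640 float32, m along the optical axis (not along the pixel's ray), 0 where there is no reading.
- bot.calibration(name): a dict with "fovy" (degrees; the focal length in pixels is half the picture's height over the tangent of half this angle, whatever the lens; pixels are square), "cx", "cy" (the principal point, pixels), "origin" and "orientation" of the camera in the world. Camera axes: x right, y down, z forward; pixel columns grow to the right and rows downward; lengths in m; the calibration is good to about 2 mm. A picture is of the moment at which its call begins: read the wrist's pose just before it. calibration takes no time and is no camera call; for the wrist camera it gives the pose at the moment of the call.
- bot.job_done(): hands the job in, once; it reports no verdict.
The state is a dict: "clock": time; "joint_pos": joint angles; "joint_vel": joint speeds; "tau": joint torques, N m; "eef_pos": TCP position; "tool_rot": TCP orientation; "ft_force": force on the tool from outside, world axes, zero at the start; "ft_torque": the same for the moment, N m; "grip_width": finger opening in m.
Only numpy, scipy, OpenCV 4.12 (cv2) and the standard library are available. Lean on these libraries where they do the work, as an engineer would, in place of code of your own. Each camera call takes 0.05 s, during which the arm holds its last target.

## Working session

There is one attempt and no reset: what is moved stays moved. The work goes in short steps, Python scripts to look and compute and a tool call to move; the robot and the scene stay as the last step left them, time stands still between calls to the robot, and variables do not carry over. Pictures are saved under pics/ and viewed, and the job is handed in when it is done.

Besides the shell and the picture viewer there is one more tool, called after ">>>" as a command line: name --argument value ..., lists and objects as JSON in quotes. jog_arm: Moves the arm, as the interface text tells. Its arguments: {"type":"object","properties":{"jaw":{"type":"array","items":{"type":"number"}},"linear":{"type":"array","items":{"type":"array","items":{"type":"number"}}},"delta_rot":{"type":"array","items":{"type":"array","items":{"type":"number"}}}},"required":["jaw","linear","delta_rot"]}

```bash
mkdir -p pics; ls
cat > h.py <<'E'
import numpy as np,cv2
from scipy.spatial.transform import Rotation as R
from workcell import bot
def cal(n):
    c=bot.calibration(n); f=200/np.tan(np.radians(c['fovy'])/2); return c,f
def px2w(n,u,v,z=None,d=None,c=None):
    c,f=cal(n) if c is None else c
    o=np.array(c['origin']);q=c['orientation'];M=R.from_quat(q).as_matrix() if np.size(q)==4 else np.array(q)
    r=M@np.array([(u-c['cx'])/f,(v-c['cy'])/f,1])
    s=d if z is None else (z-o[2])/r[2]
    return o+s*r
def w2px(n,p,c=None):
    c,f=cal(n) if c is None else c
    q=c['orientation'];M=R.from_quat(q).as_matrix()
    k=M.T@(np.array(p)-np.array(c['origin'])); return c['cx']+f*k[0]/k[2],c['cy']+f*k[1]/k[2]
def snap(n,fn):
    p,d=bot.camera(n); cv2.imwrite('pics/'+fn+'.png',p[:,:,::-1]); np.save('pics/'+fn+'.npy',d); return p,d
E
python3 - <<'E'
from h import *
for n in('side','top'): 
    snap(n,n+'0'); print(bot.calibration(n))
print(bot.get_obs())
E
```

```text
pics
{'fovy': 57.077677698612874, 'cx': 319.4699520103815, 'cy': 202.18175965025475, 'origin': array([ 0.41858787, -0.92979491,  1.03310537]), 'orientation': array([ 0.91792695, -0.05110024,  0.02739958, -0.39248967])}
{'fovy': 57.35772365614272, 'cx': 321.7937879484069, 'cy': 190.76204194700583, 'origin': array([0.479417  , 0.00848241, 1.16261708]), 'orientation': array([ 0.71605184, -0.69757676,  0.02100394, -0.01467204])}
{'clock': 0.1, 'joint_pos': array([-1.12000636e+00,  2.41342746e-01,  3.85406048e-03,  1.33520280e+00,
       -1.38205012e-05,  1.57082028e+00]), 'joint_vel': array([-0.00155873,  0.00039955,  0.00224936,  0.00014594, -0.0036386 ,
       -0.00062662]), 'tau': array([ 1.16502975e-03, -3.73138154e+01,  2.53010470e+01,  1.08311398e-02,
       -3.51385575e-05,  1.02802716e-06]), 'eef_pos': array([ 0.2176008 , -0.44956989,  0.24749753]), 'tool_rot': array([ 8.47246684e-01, -5.31198794e-01, -8.06515208e-04, -4.97478453e-04]), 'ft_force': array([-0.81257192, -0.75595396, -0.17014573]), 'ft_torque': array([0.00987272, 0.00833866, 0.00640507]), 'grip_width': 0.08561446673661885}
```

View pics/top0.png

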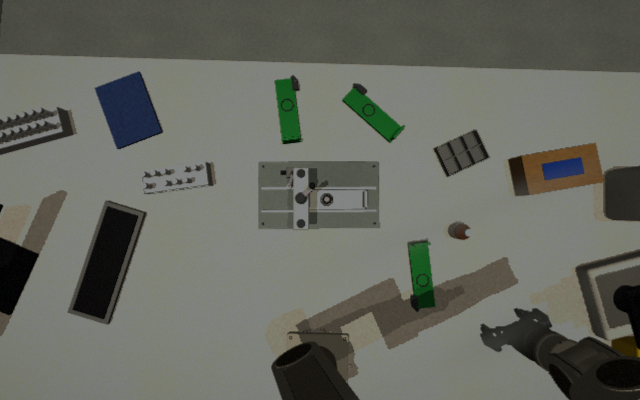

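View pics/side0.png

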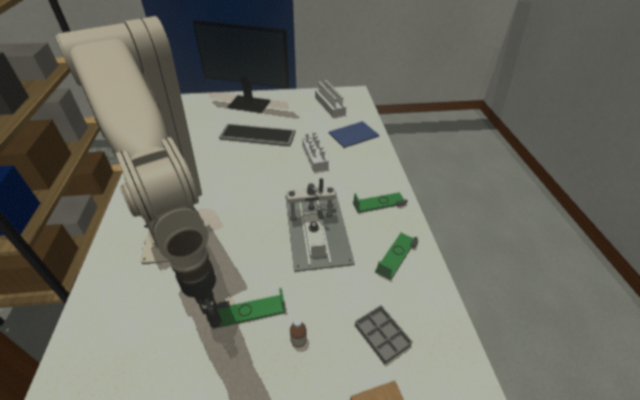

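The top picture shows the press's plate at (259–379, 162–229), its bridge at x≈300, the aluminium carrier with the puck at (326,199) and its tab at about (367,199). Three green look-alikes are at (288,110), (373,112) and (422,273); I'll leave those alone. The carrier that fits is the grey one inside the rails. Next I'll enlarge it to confirm.

Run:
```python
from h import *
i=cv2.imread('pics/top0.png')[150:240,250:390]
cv2.imwrite('pics/top0c.png',cv2.resize(cv2.convertScaleAbs(i,alpha=1.3),None,fx=5.7,fy=5.7,interpolation=cv2.INTER_CUBIC))
i=cv2.imread('pics/side0.png')[165:280,270:370]
cv2.imwrite('pics/side0c.png',cv2.resize(cv2.convertScaleAbs(i,alpha=1.3),None,fx=5.2,fy=5.2,interpolation=cv2.INTER_CUBIC))
```

```text
(no output)
```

View pics/top0c.png

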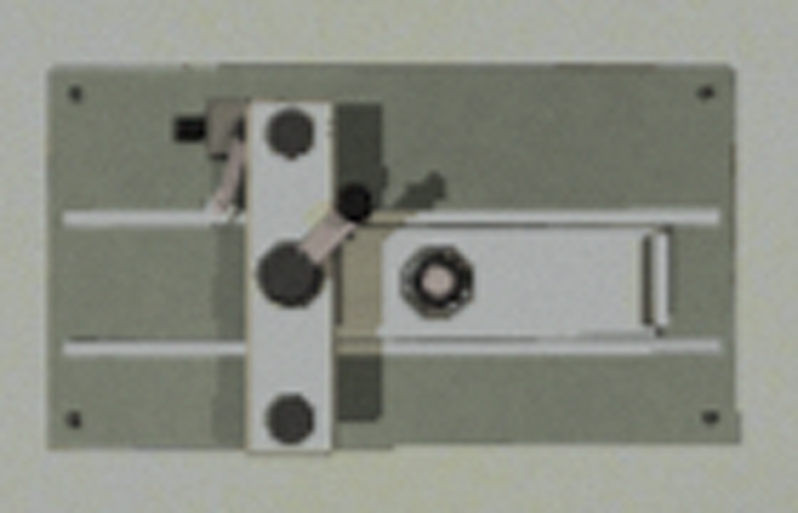

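View pics/side0c.png

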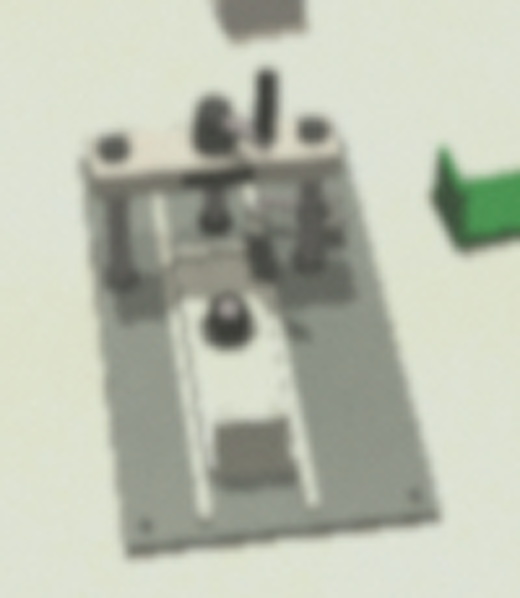

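Run:
```python
from h import *
def P(x,y,z): 
    return px2w('top',250+(x+.5)/5.7-.5,150+(y+.5)/5.7-.5,z=z)[:2]
for nm,a in dict(c1=(50,65,.012),c2=(735,68,.012),c3=(740,442,.012),c4=(48,448,.012),cap1=(290,132,.146),cap2=(290,418,.146),hub=(291,273,.173),handle=(354,202,.225),puck=(437,281,.05),tabA=(668,232,.072),tabB=(668,330,.072),roller=(221,207,.0365),
 railA1=(64,217,.02),railA2=(718,216,.02),railB1=(64,348,.02),railB2=(720,347,.02),bL=(247,275,.14),bR=(334,275,.14)).items(): print(nm,P(*a).round(4))
```

```text
c1 [0.6265 0.2017]
c2 [ 0.6351 -0.1784]
c3 [ 0.4281 -0.1849]
c4 [0.4152 0.1955]
cap1 [0.5796 0.0608]
cap2 [0.4401 0.0568]
hub [0.5098 0.057 ]
handle [0.5409 0.027 ]
puck [ 0.5113 -0.015 ]
tabA [ 0.5396 -0.135 ]
tabB [ 0.4882 -0.136 ]
roller [0.5487 0.1026]
railA1 [0.5419 0.1898]
railA2 [ 0.552  -0.1692]
railB1 [0.4702 0.1873]
railB2 [ 0.4801 -0.1717]
bL [0.5093 0.0802]
bR [0.5104 0.0375]
```

Carrier in the rails confirmed. The screw axis is at (0.510, 0.058), the press yaw is +1.6°, the tab's rear face is at (0.514, −0.1355), and the crank is at about 0.81 rad. These agree with the given sizes: puck to tab 120.5 mm, rails 72 mm, caps 140 mm, and 74 mm short of home. I'll move behind the tab with the jaws shut.

>>> jog_arm --jaw '[1,1,1,1,1,1,1,1]' --linear '[[-0.005,-0.017,0],[-0.014,-0.047,0],[-0.024,-0.08,0],[-0.035,-0.117,0],[-0.045,-0.15,0],[-0.055,-0.183,0],[-0.065,-0.217,0],[-0.075,-0.25,0]]' --delta_rot '[[0,0,-3],[0,0,-9],[0,0,-15],[0,0,-21],[0,0,-27],[0,0,-33],[0,0,-38],[0,0,-43]]'

```text
clock: 0.77
eef_pos: [0.411, -0.2721, 0.2479]
tool_rot: [0.983, -0.182, -0.0, -0.0]
ft_force: [-0.2, -1.4, -0.5]
grip_width: -0.0005
```

```bash
cat >> h.py <<'E'
def st():
    o=bot.get_obs(); M=R.from_quat(o['tool_rot']).as_matrix()
    print('t',round(o['clock'],2),'pos',np.round(o['eef_pos'],4),'xang',round(np.degrees(np.arctan2(M[1,0],M[0,0])),2),'z',M[:,2].round(3),'F',np.round(o['ft_force'],1),'w',round(o['grip_width'],4)); return o,M
def to(t,yaw=None):
    o,M=st(); d=M.T@(np.array(t)-o['eef_pos']); print('shift',d.round(4)); return d
E
python3 -c "
from h import *
to([.5166,-.175,.24])"
```

```text
t 0.77 pos [ 0.411  -0.2721  0.2479] xang -20.92 z [-0.001  0.    -1.   ] F [-0.2 -1.4 -0.5] w -0.0005
shift [ 0.064  -0.1284  0.0079]
```

>>> jog_arm --jaw '[1,1,1,1,1,1,1,1]' --linear '[[0.015,-0.03,0.002],[0.03,-0.06,0.004],[0.045,-0.09,0.008],[0.058,-0.116,0.008],[0.064,-0.128,0.015],[0.064,-0.128,0.04],[0.064,-0.128,0.07],[0.064,-0.128,0.09]]' --delta_rot '[[0,0,-6],[0,0,-12],[0,0,-18],[0,0,-22.5],[0,0,-22.5],[0,0,-22.5],[0,0,-22.5],[0,0,-22.5]]'

```text
clock: 1.43
eef_pos: [0.5148, -0.1769, 0.1554]
tool_rot: [1.0, 0.011, -0.002, -0.0]
ft_force: [0.3, -0.4, -0.8]
grip_width: -0.0002
```

```bash
python3 -c "
from h import *
to([.5166,-.175,.068])
snap('wrist','w1');print(bot.calibration('wrist'))"
```

```text
t 1.43 pos [ 0.5148 -0.1769  0.1554] xang 1.27 z [-0.003  0.001 -1.   ] F [ 0.3 -0.4 -0.8] w -0.0002
shift [ 0.0021 -0.0018  0.0874]
{'fovy': 61.48233031547793, 'cx': 315.34728784987556, 'cy': 198.43906304485347, 'origin': array([ 0.51117026, -0.11035188,  0.27681828]), 'orientation': array([ 0.99116863,  0.01134916, -0.00350833,  0.13207434])}
```

View pics/w1.png

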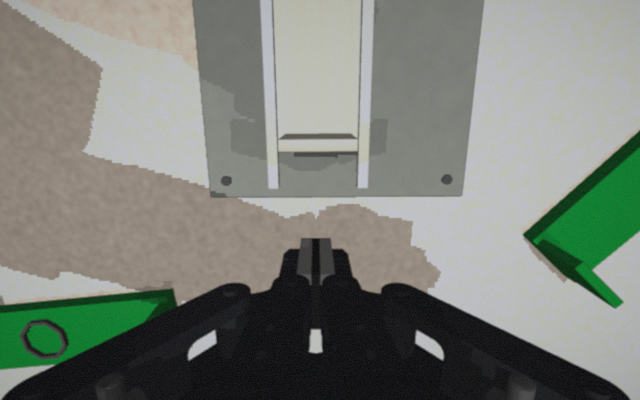

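The wrist view shows the tab top at (317,146), centred between the rails at x≈268 and 364, with the closed fingers at (316,255) in line with it. The camera rides 67 mm on the +y side and could come close to the crank handle at the end of the push. I'll flip the tool half a turn so the camera trails.

```bash
python3 -c "
from h import *
print(bot.get_obs()['joint_pos'])"
```

```text
[-3.31199571e-01  3.89963534e-01 -4.48625361e-02  1.14660010e+00
 -4.06844078e-04  1.21784947e+00]
```

>>> jog_arm --jaw '[1,1,1,1,1,1,1,1]' --linear '[[0,0,0],[0,0,0],[0,0,0],[0,0,0],[0,0,0],[0,0,0],[0,0,0],[0,0,0]]' --delta_rot '[[0,0,-7],[0,0,-14],[0,0,-21],[0,0,-28],[0,0,-35],[0,0,-42],[0,0,-49],[0,0,-56]]'

```text
clock: 2.15
eef_pos: [0.5157, -0.178, 0.1587]
tool_rot: [0.877, 0.481, -0.0, 0.0]
ft_force: [-0.5, 0.5, -0.0]
grip_width: 0.0001
```

>>> jog_arm --jaw '[1,1,1,1,1,1,1,1]' --linear '[[0,0,0],[0,0,0],[0,0,0],[0,0,0],[0,0,0],[0,0,0],[0,0,0],[0,0,0]]' --delta_rot '[[0,0,-7],[0,0,-14],[0,0,-21],[0,0,-28],[0,0,-35],[0,0,-42],[0,0,-49],[0,0,-56]]'

```text
clock: 2.82
eef_pos: [0.5157, -0.178, 0.1587]
tool_rot: [0.548, 0.837, -0.0, -0.0]
ft_force: [-0.4, 0.4, -0.6]
grip_width: 0.0
```

>>> jog_arm --jaw '[1,1,1,1,1,1,1,1]' --linear '[[0,0,0],[0,0,0],[0,0,0],[0,0,0],[0,0,0],[0,0,0],[0,0,0],[0,0,0]]' --delta_rot '[[0,0,-7],[0,0,-14],[0,0,-21],[0,0,-28],[0,0,-35],[0,0,-42],[0,0,-49],[0,0,-56]]'

```text
clock: 3.48
eef_pos: [0.5157, -0.1779, 0.1587]
tool_rot: [0.091, 0.996, -0.0, -0.0]
ft_force: [0.3, -0.2, 0.6]
grip_width: 0.0003
```

```bash
python3 -c "
from h import *
to([.5166,-.175,.068])"
```

```text
t 3.48 pos [ 0.5157 -0.1779  0.1587] xang 169.55 z [-0. -0. -1.] F [ 0.3 -0.2  0.6] w 0.0003
shift [-0.0004  0.0031  0.0907]
```

>>> jog_arm --jaw '[1,1,1,1,1,1,1,1]' --linear '[[0,0.002,0.005],[0,0.003,0.02],[0,0.003,0.04],[0,0.003,0.06],[0,0.003,0.078],[0,0.003,0.088],[0,0.003,0.091],[0,0.003,0.091]]' --delta_rot '[[0,0,-6],[0,0,-12],[0,0,-12],[0,0,-12],[0,0,-12],[0,0,-12],[0,0,-12],[0,0,-12]]'

```text
clock: 4.15
eef_pos: [0.5161, -0.1746, 0.0668]
tool_rot: [-0.011, 1.0, 0.0, -0.001]
ft_force: [-0.2, 0.5, 0.2]
grip_width: 0.0001
```

```bash
python3 -c "
from h import *
to([.5148,-.1485,.068])
snap('wrist','w2');snap('side','s2');snap('top','t2')
i=cv2.imread('pics/top0.png')
t=cv2.imread('pics/t2.png')[150:240,250:390];s=cv2.imread('pics/s2.png')[165:280,270:370]
w=cv2.imread('pics/w2.png')
a=cv2.resize(t,(560,360),interpolation=2);b=cv2.resize(s,(240,276),interpolation=2);w=cv2.resize(w,(384,240))
c=np.zeros((600,800,3),'uint8');c[:360,:560]=a;c[:276,560:]=b;c[360:,:384]=w;cv2.imwrite('pics/m2.png',c)"
```

```text
t 4.15 pos [ 0.5161 -0.1746  0.0668] xang -178.72 z [-0.002  0.    -1.   ] F [-0.2  0.5  0.2] w 0.0001
shift [ 0.0007  0.0261 -0.0011]
```

View pics/m2.png

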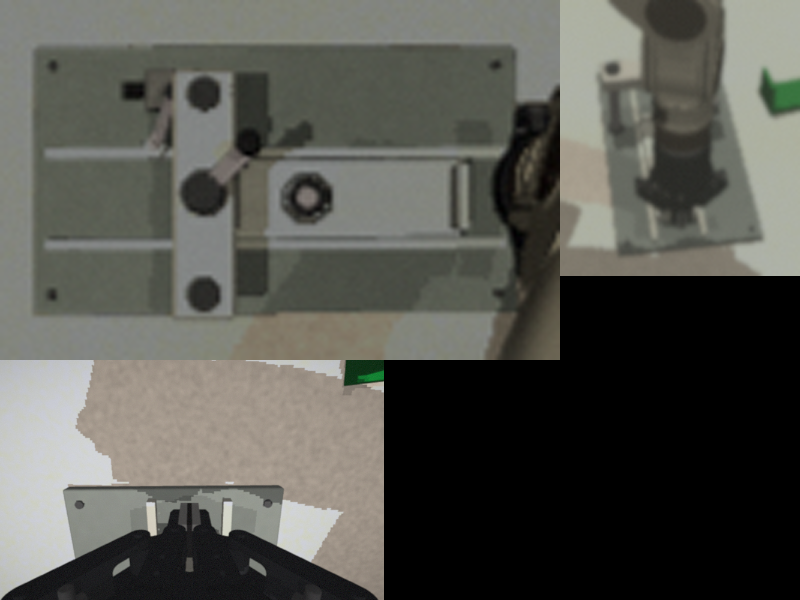

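>>> jog_arm --jaw '[1,1,1,1,1,1,1,1]' --linear '[[0,0.008,0],[0,0.016,0],[0,0.022,0],[0,0.027,0],[0,0.032,0],[0,0.038,0],[0,0.044,0],[0,0.05,0]]' --delta_rot '[[0,0,0],[0,0,0],[0,0,0],[0,0,0],[0,0,0],[0,0,0],[0,0,0],[0,0,0]]'

```text
clock: 4.97
eef_pos: [0.516, -0.1248, 0.0678]
tool_rot: [-0.011, 1.0, -0.001, 0.001]
ft_force: [1.0, -5.6, 2.1]
grip_width: -0.0001
```

```bash
cat >> h.py <<'E'
def look(fn,k=5.7):
    snap('top',fn)
    t=cv2.imread(f'pics/{fn}.png')[150:240,250:390]
    cv2.imwrite(f'pics/{fn}c.png',cv2.resize(cv2.convertScaleAbs(t,alpha=1.3),None,fx=5.7,fy=5.7,interpolation=cv2.INTER_CUBIC))
def P(x,y,z): 
    return px2w('top',250+(x+.5)/5.7-.5,150+(y+.5)/5.7-.5,z=z)
E
python3 -c "
from h import *
st();look('t3')"
```

```text
t 4.97 pos [ 0.516  -0.1248  0.0678] xang -178.71 z [ 0.001 -0.002 -1.   ] F [ 1.  -5.6  2.1] w -0.0001
```

View pics/t3c.png

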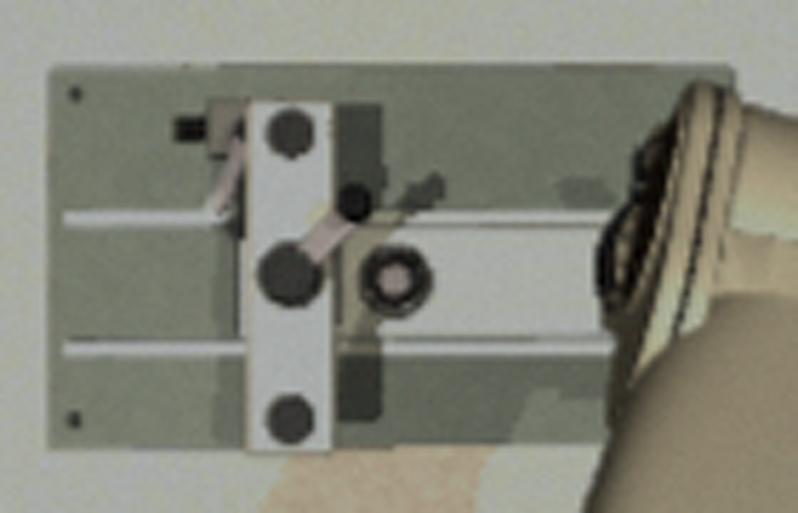

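>>> jog_arm --jaw '[1,1,1,1,1,1,1,1]' --linear '[[0,0.004,0],[0,0.009,0],[0,0.014,0],[0,0.019,0],[0,0.024,0],[0,0.029,0],[0,0.033,0],[0,0.036,0]]' --delta_rot '[[0,0,0],[0,0,0],[0,0,0],[0,0,0],[0,0,0],[0,0,0],[0,0,0],[0,0,0]]'

```text
clock: 5.68
eef_pos: [0.5149, -0.0899, 0.0678]
tool_rot: [-0.011, 1.0, -0.002, 0.0]
ft_force: [0.4, -8.4, 2.8]
grip_width: -0.0
```

```bash
python3 -c "
from h import *
st();look('t4')
print(P(397,281,.05))"
```

```text
t 5.68 pos [ 0.5149 -0.0899  0.0678] xang -178.73 z [ 0.001 -0.004 -1.   ] F [ 0.4 -8.4  2.8] w -0.0
[0.51078039 0.00638317 0.05      ]
```

View pics/t4c.png

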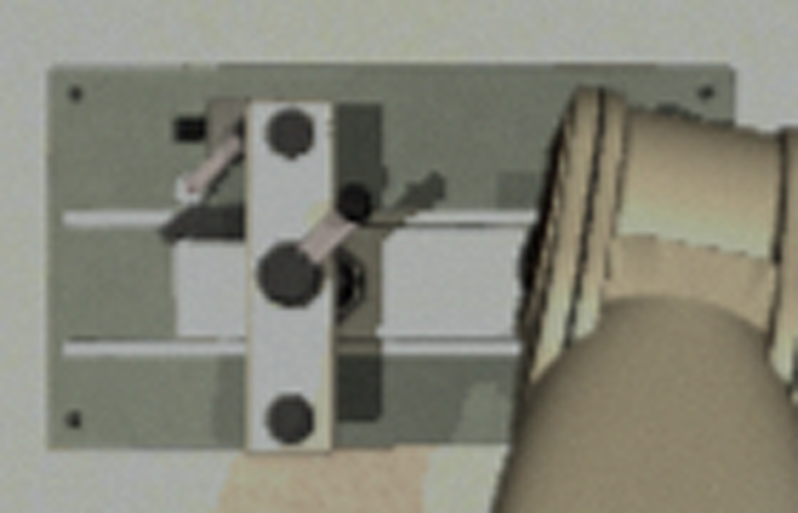

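```bash
python3 -c "
from h import *
s=np.array([.5099,.0582]);u=np.array([-.0285,.9996])
for n,a in dict(front=(177,285,.028),tip=(163,235,.03),flat=(195,207,.03),roller=(187,188,.0365)).items():
  p=P(*a);print(n,p.round(4),'along',((p[:2]-s)@u).round(4))
i=cv2.imread('pics/t4.png')[170:205,265:330]
cv2.imwrite('pics/t4d.png',cv2.resize(cv2.convertScaleAbs(i,alpha=1.8),None,fx=12,fy=12,interpolation=cv2.INTER_CUBIC))
"
```

```text
front [0.5061 0.1259 0.028 ] along 0.0678
tip [0.533  0.1341 0.03  ] along 0.0753
flat [0.5487 0.1172 0.03  ] along 0.0579
roller [0.5585 0.1213 0.0365] along 0.0617
```

View pics/t4d.png

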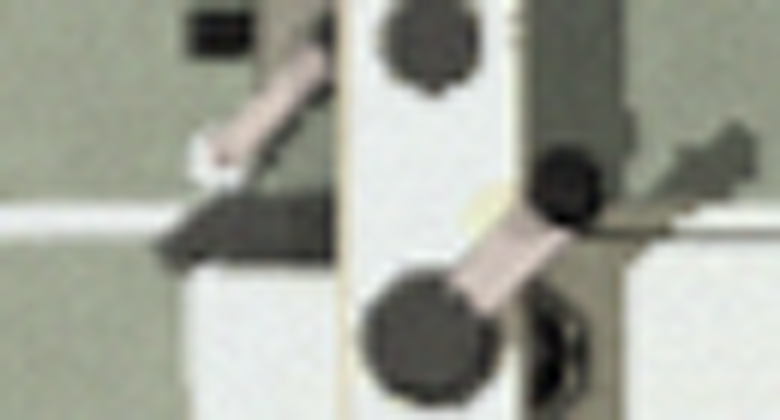

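>>> jog_arm --jaw '[1,1,1,1,1,1,1,1]' --linear '[[0,0.003,0],[0,0.006,0],[0,0.009,0],[0,0.012,0],[0,0.014,0],[0,0.0155,0],[0,0.0165,0],[0,0.0165,0]]' --delta_rot '[[0,0,0],[0,0,0],[0,0,0],[0,0,0],[0,0,0],[0,0,0],[0,0,0],[0,0,0]]'

```text
clock: 6.4
eef_pos: [0.5145, -0.0734, 0.0678]
tool_rot: [-0.011, 1.0, -0.002, 0.0]
ft_force: [-0.1, -7.7, 2.5]
grip_width: 0.0002
```

```bash
python3 -c "
from h import *
st();look('t5')
i=cv2.imread('pics/t5.png')[170:205,265:330]
cv2.imwrite('pics/t5d.png',cv2.resize(cv2.convertScaleAbs(i,alpha=1.8),None,fx=12,fy=12,interpolation=cv2.INTER_CUBIC))
"
```

```text
t 6.4 pos [ 0.5145 -0.0734  0.0678] xang -178.74 z [ 0.001 -0.004 -1.   ] F [-0.1 -7.7  2.5] w 0.0002
```

View pics/t5c.png

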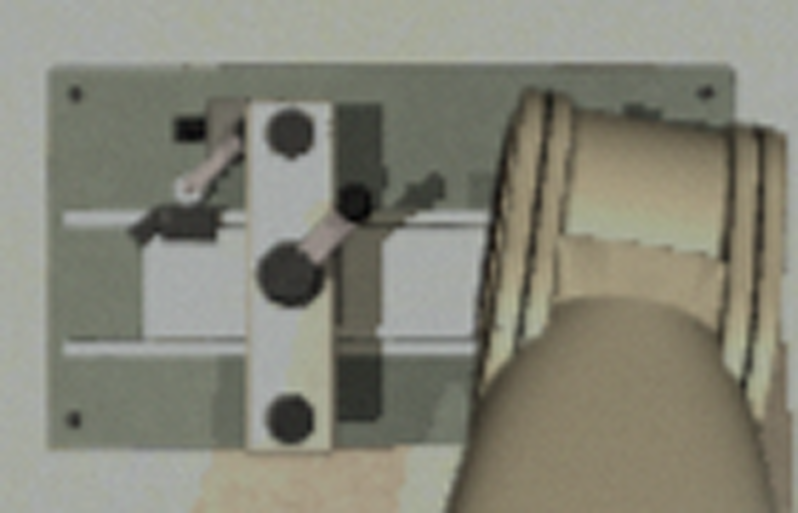

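View pics/t5d.png

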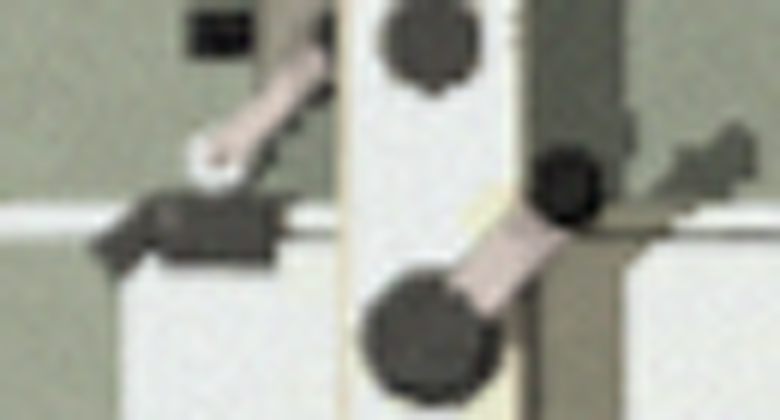

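The top view shows the roller at (215,160) in the crop, over the middle of the cam's flat, which spans x≈158–280. The arm has swung over. Next I'll retreat, rise and go to the crank.

>>> jog_arm --jaw '[1,1,1,1,1,1,1,1]' --linear '[[0,-0.006,0],[0,-0.015,0],[0,-0.025,-0.005],[0,-0.03,-0.03],[0,-0.03,-0.065],[0,-0.03,-0.1],[0,-0.03,-0.135],[0,-0.03,-0.17]]' --delta_rot '[[0,0,0],[0,0,0],[0,0,0],[0,0,0],[0,0,0],[0,0,0],[0,0,0],[0,0,0]]'

```text
clock: 7.12
eef_pos: [0.5144, -0.1022, 0.239]
tool_rot: [-0.011, 1.0, 0.001, -0.0]
ft_force: [0.2, -0.3, -0.9]
grip_width: 0.0003
```

>>> jog_arm --jaw '[0.8,0.4,0,0,0,0,0,0]' --linear '[[0,0,-0.03],[0,0,-0.055],[0,0,-0.065],[0,0.015,-0.065],[0,0.035,-0.065],[0,0.055,-0.065],[0,0.07,-0.065],[0,0.07,-0.065]]' --delta_rot '[[0,0,0],[0,0,0],[0,0,0],[0,0,0],[0,0,0],[0,0,0],[0,0,0],[0,0,0]]'

```text
clock: 7.78
eef_pos: [0.513, -0.03, 0.3024]
tool_rot: [-0.013, 1.0, 0.001, -0.0]
ft_force: [-0.6, -0.3, -0.9]
grip_width: 0.0857
```

```bash
python3 -c "
from h import *
to([.5413,.0266,.203])
snap('wrist','w6');look('t6');print(w2px('wrist',[.5413,.0266,.225]),w2px('wrist',[.5099,.0582,.173]))"
```

```text
t 7.78 pos [ 0.513  -0.03    0.3024] xang -178.51 z [-0.001  0.002 -1.   ] F [-0.6 -0.3 -0.9] w 0.0857
shift [-0.0299  0.0556  0.0995]
(np.float64(270.5825753573017), np.float64(297.67730941742064)) (np.float64(315.598126256786), np.float64(297.7918915740996))
```

View pics/w6.png

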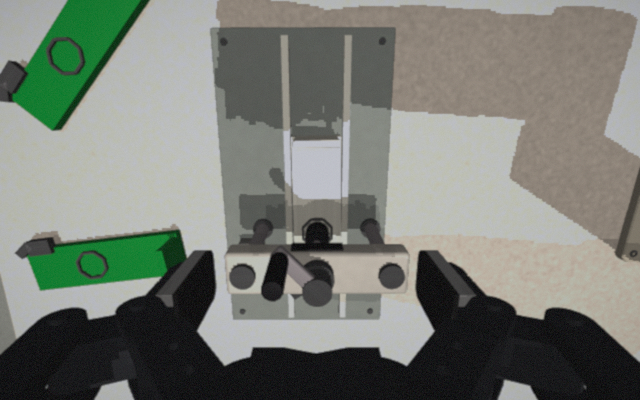

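View pics/t6c.png

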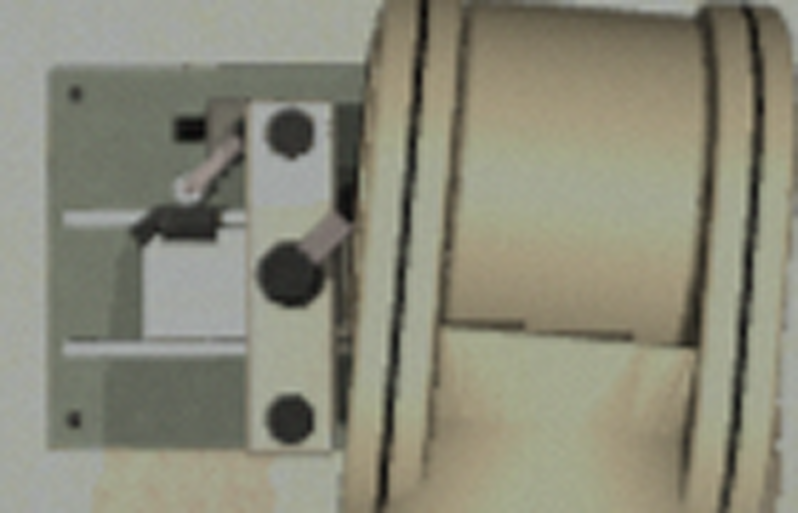

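```bash
python3 -c "
from h import *
i=cv2.imread('pics/w6.png')[215:335,210:420]
cv2.imwrite('pics/w6c.png',cv2.resize(cv2.convertScaleAbs(i,alpha=2.5,beta=20),None,fx=3.8,fy=3.8,interpolation=cv2.INTER_CUBIC))
d=np.load('pics/w6.npy');print(d[250:310:4,272].round(3));print(d[262:310:4,317].round(3));print(cal('wrist'))
"
```

```text
[0.32  0.273 0.264 0.255 0.248 0.243 0.236 0.231 0.228 0.226 0.227 0.229
 0.229 0.471 0.474]
[0.309 0.303 0.3   0.292 0.287 0.283 0.286 0.286 0.288 0.289 0.29  0.289]
({'fovy': 61.48233031547793, 'cx': 315.34728784987556, 'cy': 198.43906304485347, 'origin': array([ 0.51393052, -0.09957261,  0.42748473]), 'orientation': array([-0.01181417,  0.99097497,  0.13351467, -0.00169025])}, np.float64(336.2877753195466))
```

View pics/w6c.png

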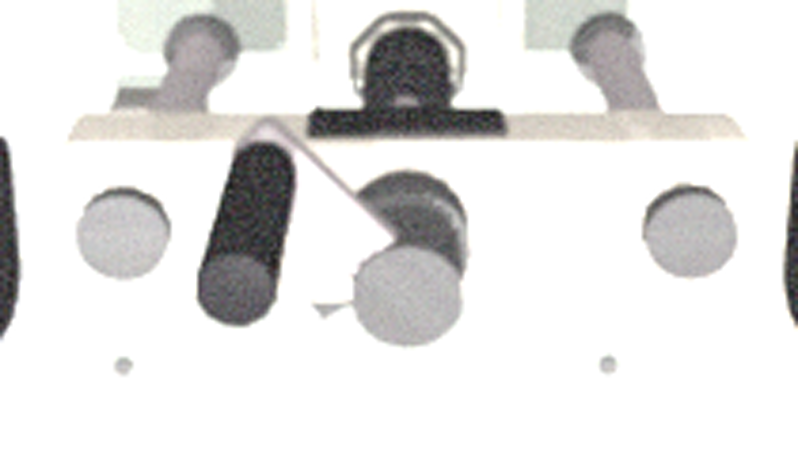

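```bash
python3 -c "
from h import *
for n,u,v,z in (('handle',272.3,291.3,.225),('hub',317.5,292.9,.173),('capR',242.5,276.4,.146),('capL',391.5,276,.146)):
  print(n,px2w('wrist',u,v,z=z).round(4))
"
```

```text
handle [0.5401 0.0217 0.225 ]
hub [0.5084 0.0535 0.173 ]
capR [0.5777 0.0542 0.146 ]
capL [0.4397 0.0505 0.146 ]
```

The wrist view puts the handle top at (272,291) and the hub at (317.5,293). Position from this camera differs from the top camera by about 5 mm in y. The handle-to-hub offset agrees in both: (0.0314, −0.0312), r≈44 mm. I'll use the mean for the grasp, since the jaws self-centre in x and the pads tolerate y.

>>> jog_arm --jaw '[0,0,0,0,0,0,0,0]' --linear '[[-0.012,0.02,0],[-0.024,0.042,0],[-0.029,0.0535,0],[-0.029,0.0535,0.02],[-0.029,0.0535,0.045],[-0.029,0.0535,0.07],[-0.029,0.0535,0.09],[-0.029,0.0535,0.0995]]' --delta_rot '[[0,0,0],[0,0,0],[0,0,0],[0,0,0],[0,0,0],[0,0,0],[0,0,0],[0,0,0]]'

```text
clock: 8.55
eef_pos: [0.5393, 0.0212, 0.1997]
tool_rot: [-0.011, 1.0, -0.0, -0.003]
ft_force: [-1.1, -0.0, 0.3]
grip_width: 0.0852
```

```bash
python3 -c "
from h import *
st();snap('wrist','w7')"
```

```text
t 8.55 pos [0.5393 0.0212 0.1997] xang -178.72 z [-0.005 -0.    -1.   ] F [-1.1 -0.   0.3] w 0.0852
```

View pics/w7.png

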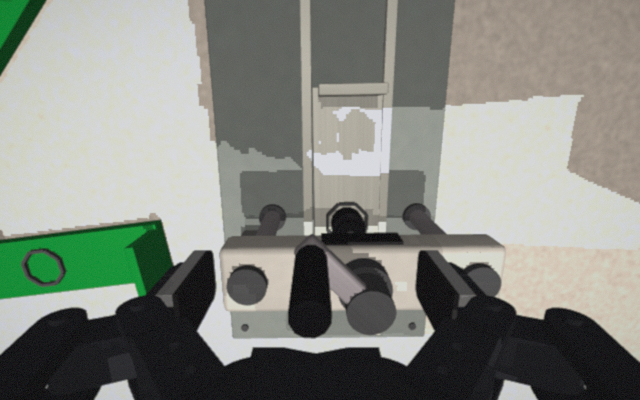

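>>> jog_arm --jaw '[0.3,0.6,0.8,1,1,1,1,1]' --linear '[[0,0,-0.001],[0,0,-0.002],[0,0,-0.002],[0,0,-0.002],[0,0,-0.002],[0,0,-0.002],[0,0,-0.002],[0,0,-0.002]]' --delta_rot '[[0,0,0],[0,0,0],[0,0,0],[0,0,0],[0,0,0],[0,0,0],[0,0,0],[0,0,0]]'

```text
clock: 9.27
eef_pos: [0.5415, 0.0222, 0.2058]
tool_rot: [-0.012, 1.0, -0.0, 0.001]
ft_force: [-0.7, -0.4, 5.4]
grip_width: 0.0144
```

```bash
python3 -c "
from h import *
st();snap('wrist','w8');look('t8')"
```

```text
t 9.27 pos [0.5415 0.0222 0.2058] xang -178.67 z [ 0.002 -0.    -1.   ] F [-0.7 -0.4  5.4] w 0.0144
```

View pics/w8.png

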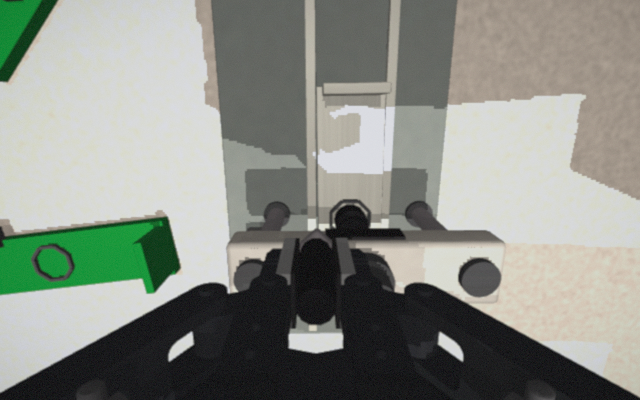

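```bash
cat > circ.py <<'E'
from h import *
import sys
def rows(a0,steps,off=(0,0)):
    o=bot.get_obs();M=R.from_quat(o['tool_rot']).as_matrix();tx=M[:2,0]/np.linalg.norm(M[:2,0]);ty=np.array([tx[1],-tx[0]])
    out=[];f=lambda a:.045*np.array([np.cos(np.radians(a)),-np.sin(np.radians(a))])
    for i,s in enumerate(steps):
        w=f(a0+s)-f(a0)+np.array(off)*(i+1)/len(steps); out.append([round(float(w@tx),4),round(float(w@ty),4),0])
    print(out)
E
python3 -c "
from circ import *
st(); rows(44.8,[3,8,14,20,26,32,38,44])"
```

```text
t 9.37 pos [0.5415 0.0222 0.2058] xang -178.67 z [ 0.002 -0.    -1.   ] F [-1.  -0.9  4.9] w 0.0148
[[0.0017, -0.0016, 0], [0.0048, -0.004, 0], [0.0088, -0.0066, 0], [0.013, -0.0087, 0], [0.0174, -0.0104, 0], [0.0219, -0.0116, 0], [0.0266, -0.0123, 0], [0.0313, -0.0126, 0]]
```

>>> jog_arm --jaw '[1,1,1,1,1,1,1,1]' --linear '[[0.0017,-0.0016,0],[0.0048,-0.004,0],[0.0088,-0.0066,0],[0.013,-0.0087,0],[0.0174,-0.0104,0],[0.0219,-0.0116,0],[0.0266,-0.0123,0],[0.0313,-0.0126,0]]' --delta_rot '[[0,0,0],[0,0,0],[0,0,0],[0,0,0],[0,0,0],[0,0,0],[0,0,0],[0,0,0]]'

```text
clock: 10.03
eef_pos: [0.511, 0.0088, 0.2058]
tool_rot: [-0.012, 1.0, 0.0, 0.002]
ft_force: [2.1, 0.5, 5.7]
grip_width: 0.014
```

```bash
python3 -c "
from circ import *
st();rows(88.8,[6,12,18,24,30,36,42,48])"
```

```text
t 10.03 pos [0.511  0.0088 0.2058] xang -178.68 z [ 0.003  0.    -1.   ] F [2.1 0.5 5.7] w 0.014
[[0.0047, 0.0003, 0], [0.0094, 0.001, 0], [0.0139, 0.0022, 0], [0.0183, 0.0039, 0], [0.0225, 0.0061, 0], [0.0264, 0.0086, 0], [0.0301, 0.0116, 0], [0.0334, 0.015, 0]]
```

>>> jog_arm --jaw '[1,1,1,1,1,1,1,1]' --linear '[[0.0047,0.0003,0],[0.0094,0.001,0],[0.0139,0.0022,0],[0.0183,0.0039,0],[0.0225,0.0061,0],[0.0264,0.0086,0],[0.0301,0.0116,0],[0.0334,0.015,0]]' --delta_rot '[[0,0,0],[0,0,0],[0,0,0],[0,0,0],[0,0,0],[0,0,0],[0,0,0],[0,0,0]]'

```text
clock: 10.7
eef_pos: [0.477, 0.0227, 0.2057]
tool_rot: [-0.011, 1.0, -0.001, 0.001]
ft_force: [0.5, -1.8, 5.6]
grip_width: 0.0143
```

```bash
python3 -c "
from circ import *
st();rows(136.8,[6,12,18,24,30,36,42,48]);rows(184.8,[6,12,18,24,30,36,42,48])"
```

```text
t 10.7 pos [0.477  0.0227 0.2057] xang -178.7 z [ 0.003 -0.001 -1.   ] F [ 0.5 -1.8  5.6] w 0.0143
[[0.003, 0.0037, 0], [0.0055, 0.0076, 0], [0.0076, 0.0118, 0], [0.0093, 0.0162, 0], [0.0105, 0.0208, 0], [0.0113, 0.0254, 0], [0.0115, 0.0301, 0], [0.0112, 0.0348, 0]]
[[-0.0007, 0.0047, 0], [-0.002, 0.0092, 0], [-0.0037, 0.0136, 0], [-0.0058, 0.0178, 0], [-0.0084, 0.0217, 0], [-0.0114, 0.0254, 0], [-0.0147, 0.0287, 0], [-0.0184, 0.0317, 0]]
```

>>> jog_arm --jaw '[1,1,1,1,1,1,1,1]' --linear '[[0.003,0.0037,0],[0.0055,0.0076,0],[0.0076,0.0118,0],[0.0093,0.0162,0],[0.0105,0.0208,0],[0.0113,0.0254,0],[0.0115,0.0301,0],[0.0112,0.0348,0]]' --delta_rot '[[0,0,0],[0,0,0],[0,0,0],[0,0,0],[0,0,0],[0,0,0],[0,0,0],[0,0,0]]'

```text
clock: 11.37
eef_pos: [0.4646, 0.0573, 0.2057]
tool_rot: [-0.011, 1.0, -0.001, 0.001]
ft_force: [-1.7, -1.1, 6.7]
grip_width: 0.0147
```

>>> jog_arm --jaw '[1,1,1,1,1,1,1,1]' --linear '[[-0.0007,0.0047,0],[-0.002,0.0092,0],[-0.0037,0.0136,0],[-0.0058,0.0178,0],[-0.0084,0.0217,0],[-0.0114,0.0254,0],[-0.0147,0.0287,0],[-0.0184,0.0317,0]]' --delta_rot '[[0,0,0],[0,0,0],[0,0,0],[0,0,0],[0,0,0],[0,0,0],[0,0,0],[0,0,0]]'

```text
clock: 12.03
eef_pos: [0.482, 0.0897, 0.2057]
tool_rot: [-0.012, 1.0, -0.0, 0.0]
ft_force: [-2.2, -1.4, 6.7]
grip_width: 0.0148
```

```bash
python3 -c "
from circ import *
st();rows(232.8,[6,12,18,24,30,36,42,48]);rows(280.8,[6,12,18,24,30,36,42,48])"
```

```text
t 12.03 pos [0.482  0.0897 0.2057] xang -178.67 z [ 0.001 -0.    -1.   ] F [-2.2 -1.4  6.7] w 0.0148
[[-0.004, 0.0026, 0], [-0.0082, 0.0047, 0], [-0.0126, 0.0064, 0], [-0.0171, 0.0076, 0], [-0.0218, 0.0083, 0], [-0.0265, 0.0085, 0], [-0.0312, 0.0083, 0], [-0.0358, 0.0075, 0]]
[[-0.0045, -0.0012, 0], [-0.0089, -0.0029, 0], [-0.0131, -0.0051, 0], [-0.0171, -0.0077, 0], [-0.0207, -0.0106, 0], [-0.0241, -0.014, 0], [-0.027, -0.0176, 0], [-0.0296, -0.0216, 0]]
```

>>> jog_arm --jaw '[1,1,1,1,1,1,1,1]' --linear '[[-0.004,0.0026,0],[-0.0082,0.0047,0],[-0.0126,0.0064,0],[-0.0171,0.0076,0],[-0.0218,0.0083,0],[-0.0265,0.0085,0],[-0.0312,0.0083,0],[-0.0358,0.0075,0]]' --delta_rot '[[0,0,0],[0,0,0],[0,0,0],[0,0,0],[0,0,0],[0,0,0],[0,0,0],[0,0,0]]'

```text
clock: 12.7
eef_pos: [0.5178, 0.0983, 0.2057]
tool_rot: [-0.012, 1.0, 0.0, 0.0]
ft_force: [-2.0, 0.3, 8.0]
grip_width: 0.0147
```

>>> jog_arm --jaw '[1,1,1,1,1,1,1,1]' --linear '[[-0.0045,-0.0012,0],[-0.0089,-0.0029,0],[-0.0131,-0.0051,0],[-0.0171,-0.0077,0],[-0.0207,-0.0106,0],[-0.0241,-0.014,0],[-0.027,-0.0176,0],[-0.0296,-0.0216,0]]' --delta_rot '[[0,0,0],[0,0,0],[0,0,0],[0,0,0],[0,0,0],[0,0,0],[0,0,0],[0,0,0]]'

```text
clock: 13.37
eef_pos: [0.548, 0.0775, 0.2057]
tool_rot: [-0.012, 1.0, 0.001, 0.001]
ft_force: [-0.7, 0.5, 7.0]
grip_width: 0.0146
```

```bash
python3 -c "
from circ import *
o,_=st()
pts=np.array([[.5415,.0222],[.511,.0088],[.477,.0227],[.4646,.0573],[.482,.0897],o['eef_pos'][:2]])
A=np.c_[2*pts,np.ones(len(pts))];s=np.linalg.lstsq(A,(pts**2).sum(1),rcond=None)[0];print('c',s[:2],'r',np.sqrt(s[2]+s[:2]@s[:2]))
print(np.degrees(np.arctan2(-(pts[:,1]-s[1]),pts[:,0]-s[0])).round(1))
rows(328.8,[6,12,18,24,30,36,42,48]);look('t9')"
```

```text
t 13.37 pos [0.548  0.0775 0.2057] xang -178.64 z [ 0.001  0.001 -1.   ] F [-0.7  0.5  7. ] w 0.0146
c [0.50951655 0.05392745] r 0.04509132101791036
[  44.8   88.1  136.2 -175.7 -127.6  -31.5]
[[-0.0021, -0.0042, 0], [-0.0038, -0.0086, 0], [-0.005, -0.0132, 0], [-0.0057, -0.0178, 0], [-0.006, -0.0225, 0], [-0.0057, -0.0272, 0], [-0.005, -0.0319, 0], [-0.0037, -0.0364, 0]]
```

View pics/t9c.png

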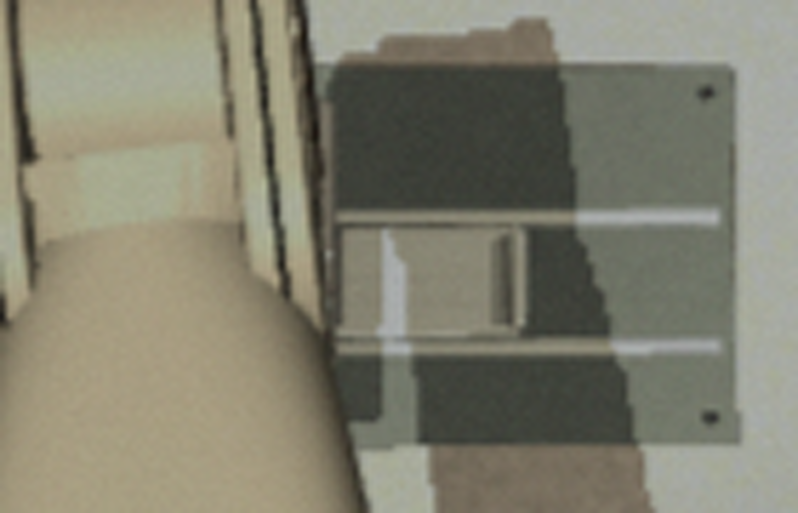

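>>> jog_arm --jaw '[1,1,1,1,1,1,1,1]' --linear '[[-0.0021,-0.0042,0],[-0.0038,-0.0086,0],[-0.005,-0.0132,0],[-0.0057,-0.0178,0],[-0.006,-0.0225,0],[-0.0057,-0.0272,0],[-0.005,-0.0319,0],[-0.0037,-0.0364,0]]' --delta_rot '[[0,0,0],[0,0,0],[0,0,0],[0,0,0],[0,0,0],[0,0,0],[0,0,0],[0,0,0]]'

```text
clock: 14.08
eef_pos: [0.5528, 0.0412, 0.2058]
tool_rot: [-0.012, 1.0, 0.001, 0.001]
ft_force: [0.9, 1.3, 6.2]
grip_width: 0.0144
```

```bash
python3 -c "
from circ import *
st();s=[6,12,18,24,30,36,42,48]
for a in(376.8,424.8): rows(a,s)
rows(472.8,[6,12,18,24,29,33,36,38])"
```

```text
t 14.08 pos [0.5528 0.0412 0.2058] xang -178.65 z [ 0.002  0.001 -1.   ] F [0.9 1.3 6.2] w 0.0144
[[0.0017, -0.0044, 0], [0.0038, -0.0086, 0], [0.0064, -0.0125, 0], [0.0094, -0.0162, 0], [0.0127, -0.0195, 0], [0.0164, -0.0225, 0], [0.0204, -0.025, 0], [0.0246, -0.0271, 0]]
[[0.0044, -0.0017, 0], [0.009, -0.0029, 0], [0.0136, -0.0036, 0], [0.0183, -0.0038, 0], [0.023, -0.0036, 0], [0.0277, -0.0028, 0], [0.0322, -0.0016, 0], [0.0366, 0.0001, 0]]
[[0.0042, 0.0021, 0], [0.0081, 0.0047, 0], [0.0118, 0.0077, 0], [0.0151, 0.011, 0], [0.0176, 0.0141, 0], [0.0194, 0.0167, 0], [0.0206, 0.0187, 0], [0.0214, 0.02, 0]]
```

>>> jog_arm --jaw '[1,1,1,1,1,1,1,1]' --linear '[[0.0017,-0.0044,0],[0.0038,-0.0086,0],[0.0064,-0.0125,0],[0.0094,-0.0162,0],[0.0127,-0.0195,0],[0.0164,-0.0225,0],[0.0204,-0.025,0],[0.0246,-0.0271,0]]' --delta_rot '[[0,0,0],[0,0,0],[0,0,0],[0,0,0],[0,0,0],[0,0,0],[0,0,0],[0,0,0]]'

```text
clock: 14.75
eef_pos: [0.5291, 0.0133, 0.2057]
tool_rot: [-0.012, 1.0, 0.0, 0.001]
ft_force: [1.1, 0.9, 6.1]
grip_width: 0.0145
```

>>> jog_arm --jaw '[1,1,1,1,1,1,1,1]' --linear '[[0.0044,-0.0017,0],[0.009,-0.0029,0],[0.0136,-0.0036,0],[0.0183,-0.0038,0],[0.023,-0.0036,0],[0.0277,-0.0028,0],[0.0322,-0.0016,0],[0.0366,0.0001,0]]' --delta_rot '[[0,0,0],[0,0,0],[0,0,0],[0,0,0],[0,0,0],[0,0,0],[0,0,0],[0,0,0]]'

```text
clock: 15.42
eef_pos: [0.4926, 0.0121, 0.2057]
tool_rot: [-0.011, 1.0, -0.0, 0.002]
ft_force: [2.4, -0.7, 5.2]
grip_width: 0.0145
```

>>> jog_arm --jaw '[1,1,1,1,1,1,1,1]' --linear '[[0.0042,0.0021,0],[0.0081,0.0047,0],[0.0118,0.0077,0],[0.0151,0.011,0],[0.0176,0.0141,0],[0.0194,0.0167,0],[0.0206,0.0187,0],[0.0214,0.02,0]]' --delta_rot '[[0,0,0],[0,0,0],[0,0,0],[0,0,0],[0,0,0],[0,0,0],[0,0,0],[0,0,0]]'

```text
clock: 16.08
eef_pos: [0.4704, 0.0316, 0.2057]
tool_rot: [-0.012, 1.0, -0.001, 0.001]
ft_force: [0.3, -1.6, 5.9]
grip_width: 0.0147
```

```bash
python3 -c "
from circ import *
o,_=st();p=o['eef_pos'];print('cw world',np.degrees(np.arctan2(-(p[1]-.0539),p[0]-.5095)))
rows(510.8,[4,9,14,19,23,26,27.6,27.6])
look('t10')"
```

```text
t 16.08 pos [0.4704 0.0316 0.2057] xang -178.68 z [ 0.002 -0.001 -1.   ] F [ 0.3 -1.6  5.9] w 0.0147
cw world 150.256929492709
[[0.0014, 0.0028, 0], [0.0028, 0.0065, 0], [0.0039, 0.0102, 0], [0.0047, 0.0141, 0], [0.0051, 0.0172, 0], [0.0052, 0.0196, 0], [0.0052, 0.0208, 0], [0.0052, 0.0208, 0]]
```

View pics/t10c.png

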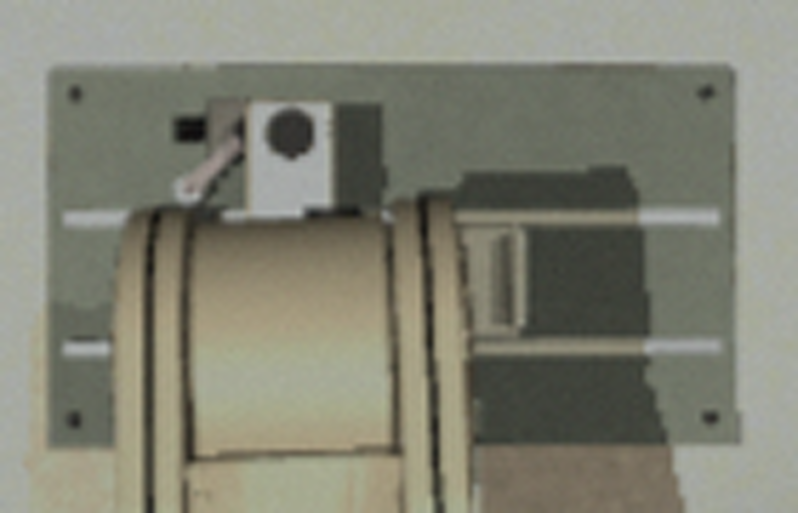

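>>> jog_arm --jaw '[1,1,1,1,1,1,1,1]' --linear '[[0.0014,0.0028,0],[0.0028,0.0065,0],[0.0039,0.0102,0],[0.0047,0.0141,0],[0.0051,0.0172,0],[0.0052,0.0196,0],[0.0052,0.0208,0],[0.0052,0.0208,0]]' --delta_rot '[[0,0,0],[0,0,0],[0,0,0],[0,0,0],[0,0,0],[0,0,0],[0,0,0],[0,0,0]]'

```text
clock: 16.8
eef_pos: [0.4645, 0.0524, 0.2057]
tool_rot: [-0.012, 1.0, -0.0, 0.001]
ft_force: [-0.5, -0.9, 6.2]
grip_width: 0.0146
```

```bash
python3 -c "
from circ import *
o,_=st();p=o['eef_pos'];print('cw world',np.degrees(np.arctan2(-(p[1]-.0539),p[0]-.5095)))"
```

```text
t 16.8 pos [0.4645 0.0524 0.2057] xang -178.67 z [ 0.002 -0.001 -1.   ] F [-0.5 -0.9  6.2] w 0.0146
cw world 178.12741906244645
```

>>> jog_arm --jaw '[0.8,0.5,0.2,0,0,0,0,0]' --linear '[[0,0,0],[0,0,0],[0,0,0],[0,0,0],[0,0,0],[0,0,0],[0,0,-0.005],[0,0,-0.02]]' --delta_rot '[[0,0,0],[0,0,0],[0,0,0],[0,0,0],[0,0,0],[0,0,0],[0,0,0],[0,0,0]]'

```text
clock: 17.47
eef_pos: [0.4627, 0.0524, 0.2233]
tool_rot: [-0.012, 1.0, -0.0, -0.002]
ft_force: [-0.0, 0.4, 0.4]
grip_width: 0.0852
```

>>> jog_arm --jaw '[0,0,0,0,0,0,0,0]' --linear '[[0,0,-0.02],[0,0,-0.045],[0,0,-0.075],[0,0,-0.1],[0,-0.02,-0.11],[0,-0.05,-0.11],[0,-0.085,-0.11],[0,-0.12,-0.11]]' --delta_rot '[[0,0,0],[0,0,0],[0,0,0],[0,0,0],[0,0,0],[0,0,0],[0,0,0],[0,0,0]]'

```text
clock: 18.13
eef_pos: [0.4671, -0.0682, 0.3358]
tool_rot: [-0.013, 1.0, -0.0, 0.001]
ft_force: [0.2, -0.5, -0.0]
grip_width: 0.0855
```

>>> jog_arm --jaw '[0,0,0,0,0,0,0,0]' --linear '[[0,-0.03,0],[0,-0.06,0],[0,-0.09,0],[0,-0.12,0],[0,-0.14,0],[0,-0.15,0],[0,-0.15,0],[0,-0.15,0]]' --delta_rot '[[0,0,0],[0,0,0],[0,0,0],[0,0,0],[0,0,0],[0,0,0],[0,0,0],[0,0,0]]'

```text
clock: 18.8
eef_pos: [0.4703, -0.217, 0.3348]
tool_rot: [-0.011, 1.0, 0.0, -0.0]
ft_force: [0.3, 0.1, 0.5]
grip_width: 0.0852
```

```bash
python3 -c "
from circ import *
st();look('t11');snap('side','s11')
i=cv2.imread('pics/s11.png')[165:280,270:370]
cv2.imwrite('pics/s11c.png',cv2.resize(cv2.convertScaleAbs(i,alpha=1.3),None,fx=5.2,fy=5.2,interpolation=cv2.INTER_CUBIC))
"
```

```text
t 18.8 pos [ 0.4703 -0.217   0.3348] xang -178.71 z [-0.     0.001 -1.   ] F [0.3 0.1 0.5] w 0.0852
```

View pics/t11c.png

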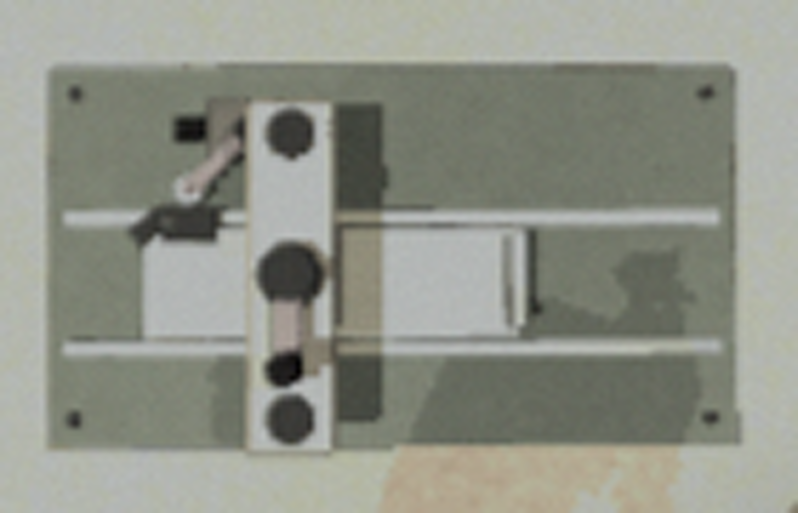

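View pics/s11c.png

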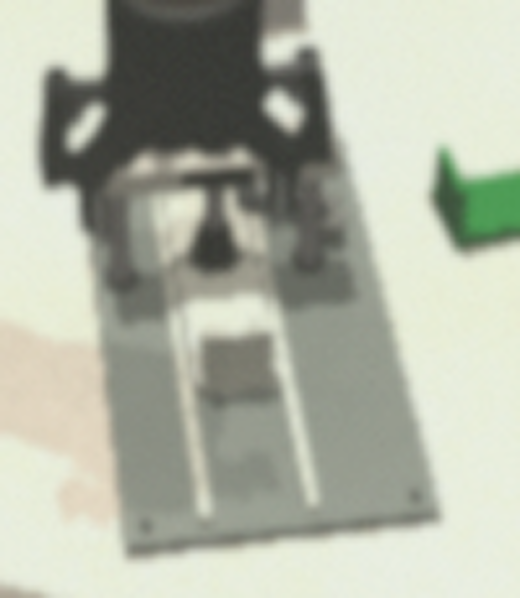

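View pics/t11.png

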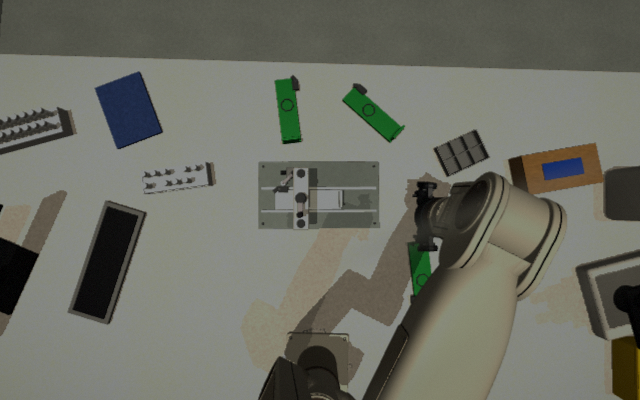

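```bash
python3 -c "
from circ import *
h=P(291,273,.173);g=P(285,368,.225);t=(P(524,232,.072)+P(521,330,.072))/2
c=(P(290,132,.146)+P(290,418,.146))/2
for q in(h,c):
  d=g-q;print('r',np.hypot(d[0],d[1]).round(4),'cw press deg',(np.degrees(np.arctan2(-d[1],d[0]))+1.63)%360)
print('tab',t.round(4),'short',(c-t)[1])"
```

```text
r 0.0443 cw press deg 180.22241684767812
r 0.0445 cw press deg 177.91836642035756
tab [ 0.5119 -0.0593  0.072 ] short 0.11808577908880377
```

```bash
python3 -c "
from h import *
st();print(bot.job_done())"
```

```text
t 18.9 pos [ 0.4705 -0.2161  0.335 ] xang -178.6 z [-0.     0.001 -1.   ] F [ 0.3 -0.2  0. ] w 0.0854
the job is handed in; nothing more can be done
None
```

I pushed the carrier home by its tab with the jaws shut, wound the crank about 494° clockwise to 1.5 turns, let go and backed clear. I handed the job in at 18.9 s.

**Carrier and switch:** In the last top view the roller sits on the middle of the cam's flat with the switch arm swung over. The tab is about 118 mm short of the screw axis, against 120 mm nominal.

**Crank:** The arm points to −x of the press, measured at 178–180° in the image and 179.7° from the robot's own position, against a target of 180°. The handle path fitted a 45.1 mm circle, and sideways forces while winding stayed under about 3 N.

**Specimen:** In the side view the puck appears under the pad on the axis. The pad's spring travel cannot be read directly; it follows from the crank angle.

**Bystanders and forces:** No bystander or look-alike that I could see had moved. The final top view hid the bottle and part of one green look-alike behind the arm. The highest push force I read was about 8 N.

**Disagreement:** The top and wrist cameras differed by about 5 mm in y for the screw axis. I relied only on relative offsets, and those agreed in both.

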